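# Turn the leaf of the scent swatch stand

### The job

On the low grey stand lies the hinged leaf of the scent swatch book, on the right-hand side of its spine as the robot sees it. With the fingertips alone, push it up by its free edge and turn it over the spine until it lies flat on the left-hand side, so that the samples beneath it show; guide it round rather than flinging it. Do not pinch the leaf, do not shove, tip or lift the stand, leave the other things on the counter alone, and finish clear of everything.

Things in the scene. Friction and masses are not known exactly. Their poses are not given: they have to be found in the camera images.
- stand: Loose grey steel swatch stand of 1.6 kg on rubber feet, 172 mm along its x, 130 mm along its y; flat deck 60 mm above the counter. Origin on the counter straight below the spine; own x points level from the leaf's starting side (the robot's right) across the spine to the other side (the robot's left), y along the spine, z up. The deck reaches 65 mm to -x and 107 mm to +x of the spine; the leaf's free edge overhangs the -x side by 35 mm with only the counter beneath.
- spine (a point): Middle of the spine, on the hinge axis, 65 mm above the counter; axes as stand. The hinge knuckles at both ends of the spine reach up to 70 mm.
- leaf (a joint): Angle of the leaf about the spine, rad: 0 = level on the starting side (-x of the stand), 1.57 = upright, 3.14 = flat on the +x side (stop at both ends). The hinge is stiff: the leaf stays at any angle where it is left and takes about 0.3 to 1.5 N at its free edge to turn. It starts level or a little raised.
- leaf_edge (a point): Middle of the leaf's free edge, 100 mm from the hinge axis, at mid-thickness of the leaf (the edge itself is the backing tray, which lies from 0 to 3 mm on the underside of this level). The point turns with the leaf.
- leaf_back: The leaf's yellow backing tray, 97 mm from spine to free edge, 116 mm along the spine, 3 mm thick; the leaf's underside at the start, its upper side once turned. Origin on the hinge axis at mid-spine; own -x points to the free edge, y along the spine; at joint value 0 its axes match the stand's. Its underside is 3 mm below the level of the hinge axis.
- leaf_face: The leaf's white face sheet with three coloured discs, 3 mm thick, fixed on the backing tray and inset 5 mm from its edges all round; the leaf's upper side at the start. Origin and axes as leaf_back. Fingers that press on this sheet and on the backing tray at the same time are pinching the leaf.
- capsule: Loose orange scent capsule with a key ring standing on its end, 38 mm diameter, 68 mm high with the ring; origin at the centre of its underside. To be left alone.
- gauge: Loose blue plastic tread depth gauge lying flat, 103 mm long, 42 mm wide, 9 mm high; origin on its underside, x along it. To be left alone.
- chock: Loose small grey rubber wheel chock, stepped wedge 75 x 55 x 42 mm; origin at the centre of its underside. To be left alone.
- coinbox: Loose tin coin box, 94 x 114 x 71 mm; origin at the centre of its underside. To be left alone.

How it is judged:
By the outcome, as a careful person would: the job done as asked, in the order asked, and still so for the second after the job is handed in, with the robot touching nothing.
It also fails if it takes over 45 s, if anything falls off the work surface, if the arm or the gripper's body presses on something with over 40 N, if the wrist force passes 120 N, or if a joint passes its speed limit or range.

### The arm

A 6-joint arm with a two-finger parallel gripper is mounted at the origin on the work surface. World frame = base frame: x ahead of the robot, y to its left, z up, the work surface at z = 0. Lengths are in mm, angles in rad, forces in N, time in s.
With the tool pointing down it reaches from about 300 to 775 mm from the base axis. Payload 14.6 kg.
Tool frame: the origin (TCP) lies where the fingers leave the gripper's body, on its centre line; the fingertips stand 97 mm ahead of it and the grasp point (between the pads) lies ahead of it (grip_depth is the z of the grasp point in the tool frame, in mm); z points along the fingers, y is the line along which they close (so a half turn about z gives the same grasp; the last joint's range is limited). The gripper opens to 94 mm and grips with 3 to 60 N. Pads are 16 mm wide; open, the fingers measure 119 mm over their backs; the gripper's body (75 mm by 177 mm) begins 78 mm behind the grasp point.
Start: joints at [1.037, 0.3, 1.521, -0, 1.321, -0.067], TCP at [247.513, 491.149, 302.646] pointing down, gripper open.
Joint ranges: [-3.03, 3.03], [-0.79, 2.21], [0.23, 2.52], [-1.04, 4.18], [0, 3.07], [-2.55, 2.55]. Speed limits (rad/s): [2.22, 2.22, 2.57, 3.14, 3.14, 3.14].

### API

Orientations are given as [roll, pitch, yaw] about the fixed x, y, z axes, in that order (R = Rz(yaw) Ry(pitch) Rx(roll)).
In Python, from cell import read_state, camera, sign_off, regions_of, spot_point, grip_depth gives the robot as it stands. The module is installed in compiled form; this text tells all that it offers.
- The arm moves only by the tool send_rows, never from a script. Its argument "series" is a list of rows, each a list of 3 entries, a list of its own where there are three numbers: the shift along the world's x, y, z in mm, then the turn about the world's z in degrees, then the closure, from -1 (fully open) to 1 (shut), so that 0 is half open. A call has 1 to 12 rows; each row shifts and turns the commanded pose from where the row before left it; what a row does not reach is not made up. A row lasts 1/10 s, in which the tool goes at most 50 mm and 8.59 degrees, less where a joint would pass 70% of its speed; a pose out of reach is approached as far as the arm can. A call is refused whole if a number of a shift passes 50 or a number of a turn 8.59, either way. A call with a gripper value outside its range is refused whole. The fingers move at their own pace and stop on an object; "squeeze" is the grip in N (left out, the last holds). Time passes only in rows, so rows that do not move let the fingers close. It gives the time, the measured TCP pose, the force, the opening and the grip force at its end, in the units of the state.
- read_state(): the state, without advancing time (a new reading comes with each control period).
- camera(name): name is "scene" or "side" or "wrist"; returns a dict with "color" (400x640x3 uint8, blue, green, red), "fx", "fy", "cx", "cy" (pixels), "dist" ([k1, k2, p1, p2, k3] as OpenCV has them; the pictures are not rectified), "camera_from_world" (4x4, takes a point from world to camera coordinates). Camera axes: x right, y down, z forward; pixel columns grow to the right and rows downward; lengths in mm; the calibration is good to about 2 mm. A picture is of the moment at which its call begins. There is no depth.
- sign_off(): hands the job in; it is judged then, once.
Trained networks look in a picture, given as the dict that the camera call returned (one of the last four; its "shot" number tells which), for a name from the list of things; names that differ only in an ending like _2 or _b are one class to them, and where a whole thing is asked for, a point or a joint stands for the part that bears it (a point fixed in the world has none). Each returns a list of dicts, best first, with "confidence" (0 to 1); they miss things now and then, are a little off and sometimes report something else, mostly with a low value. They report only what shows in the picture. A call takes as long as a camera call.
- regions_of(thing, picture): "mask" (400x640 bool, what is visible of it).
- spot_point(thing, picture): "point" ([x, y, z] in mm, in the coordinates of the camera as it stood for that picture, good to about 4 mm: a listed point, or the origin of a listed thing).
The state is a dict: "clock": time; "joints": joint angles; "qd": joint speeds; "effort": joint torques, N m; "eef_pos": TCP position; "eef_rot": TCP orientation; "wrist_force": force on the tool from outside, world axes, zero at the start; "moment": the same for the moment, N m; "finger_gap": finger opening in mm; "finger_force": force on a finger pad.
Only numpy, scipy, OpenCV 4.12 (cv2) and the standard library are available. Lean on these libraries where they do the work, as an engineer would, in place of code of your own. Each camera call takes 0.05 s, during which the arm holds its last target. There are 200 camera calls.

## Working session

There is one attempt and no reset: what is moved stays moved. The work goes in short steps, Python scripts to look and compute and a tool call to move; the robot and the scene stay as the last step left them, time stands still between calls to the robot, and variables do not carry over. Pictures are saved under pics/ and viewed, at most 10 in all, crops included, and the job is handed in when it is done.

Besides the shell and the picture viewer there is one more tool, called after "Request:" in YAML: its name, and indented under it one key for each argument. send_rows: Moves the arm, as the interface text tells. Its arguments: {"type":"object","properties":{"series":{"type":"array"},"squeeze":{"type":"number"}},"required":["series"]}

```bash
mkdir -p pics; cat > h.py <<'E'
import numpy as np, cv2
from cell import *
def w(pic,p):
    T=np.array(pic["camera_from_world"]); return (np.linalg.inv(T)@np.r_[p,1])[:3]
def px(pic,P):
    T=np.array(pic["camera_from_world"]); P=np.atleast_2d(P).astype(float)
    K=np.array([[pic["fx"],0,pic["cx"]],[0,pic["fy"],pic["cy"]],[0,0,1]])
    return cv2.projectPoints(P,cv2.Rodrigues(T[:3,:3])[0],T[:3,3],K,np.array(pic["dist"],float))[0][:,0]
E
python3 - <<'E'
from h import *
print(grip_depth,read_state())
ims=[]
for c in ["scene","side"]:
    p=camera(c); cv2.imwrite(f"pics/{c}0.png",p["color"])
    print(c,w(p,[0,0,0]).round())
    for t in ["stand","spine","leaf_edge","leaf_back","capsule","gauge","chock","coinbox"]:
        for r in spot_point(t,p)[:2]: print(t,w(p,r["point"]).round(1),round(r["confidence"],2))
E
```

```text
78.39999999999999 {'clock': 0.0, 'joints': array([ 1.03741237e+00,  3.00508953e-01,  1.52159855e+00,  3.06543152e-06,
        1.32068826e+00, -6.65875713e-02]), 'qd': array([ 6.91258068e-05,  1.57189233e-03,  3.52440081e-04,  6.24290083e-04,
        1.44256830e-03, -4.63058403e-05]), 'effort': array([-7.84472359e-04, -5.31798577e+01, -3.52748358e+01,  7.08164927e-02,
        2.42700346e-02, -8.12656140e-05]), 'eef_pos': array([247.43422889, 491.02948162, 302.05810636]), 'eef_rot': array([-3.14039241e+00, -8.30153131e-05,  2.67479546e+00]), 'wrist_force': array([ 0.04563585, -0.02314584, -0.70164812]), 'moment': array([-0.0107139 ,  0.05295399,  0.00144771]), 'finger_force': 0.0, 'finger_gap': 93.8791967637976}
scene [ 888. -280.  681.]
stand [502.2  27.7  -2. ] 0.6
stand [ 6.70e+02  3.73e+01 -4.00e-01] 0.31
spine [500.9  28.   71.6] 0.65
leaf_edge [525.4 -70.3  75.5] 0.9
leaf_edge [499.4  26.1  66.3] 0.61
leaf_back [500.   25.3  63.8] 0.66
capsule [671.   37.8  -5.8] 0.82
capsule [642.2 138.6  -2.5] 0.35
gauge [647.  138.6  -1.9] 0.69
chock [518.1 243.5  -3.6] 0.9
chock [395.4 217.1  -0.9] 0.15
side [ 314. -422.  715.]
stand [505.9  30.1   0. ] 0.57
spine [503.7  27.8  67.5] 0.72
leaf_edge [529.9 -69.9  74.5] 0.65
leaf_back [502.4  29.8  65.7] 0.93
leaf_back [505.7  26.   63. ] 0.66
capsule [671.8  38.2   2.3] 0.92
gauge [ 6.432e+02  1.411e+02 -2.000e-01] 0.91
chock [521.8 237.3  -3. ] 0.79
coinbox [396.3 219.3  -3.8] 0.67
```

```bash
cat >> h.py <<'E'
def Pw(p,o=(503,28),yaw=np.radians(104.3)):
    p=np.atleast_2d(p).astype(float); c,s=np.cos(yaw),np.sin(yaw)
    return np.c_[o[0]+c*p[:,0]-s*p[:,1],o[1]+s*p[:,0]+c*p[:,1],p[:,2]]
def draw(p,a=0.1,**k):
    im=p["color"].copy()
    def poly(q,col): cv2.polylines(im,[px(p,Pw(q,**k)).round().astype(int)],True,col,1)
    poly([[-65,-65,60],[107,-65,60],[107,65,60],[-65,65,60]],(0,0,255))
    ca,sa=np.cos(a),np.sin(a)
    L=lambda r,y:[-r*ca,y,65+r*sa]
    poly([L(3,-58),L(100,-58),L(100,58),L(3,58)],(255,0,0))
    return im
E
python3 - <<'E'
from h import *
for c in ["scene","side"]:
    p=camera(c); cv2.imwrite(f"pics/{c}1.png",draw(p))
E
```

```text
(no output)
```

View pics/scene1.png

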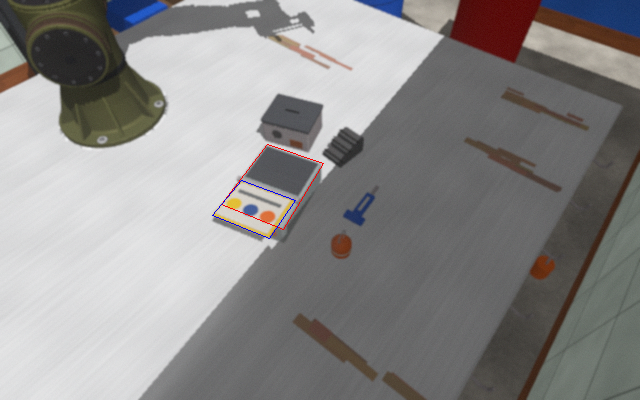

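View pics/side1.png

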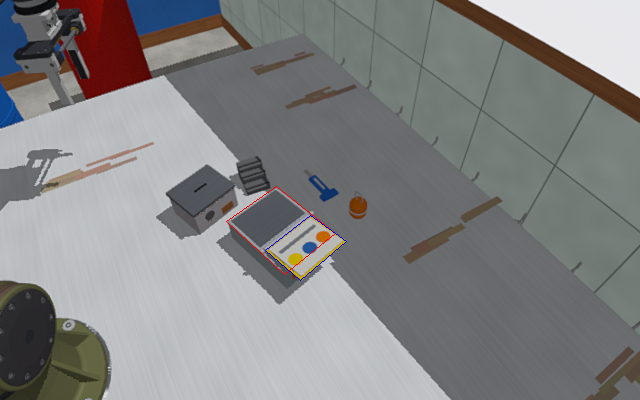

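The overlay fits the deck (scene 268,145–284,228) and leaf (213,215–270,238) well, so yaw ≈104°, with the leaf slightly raised. The tool can only point down, so I'll look at the finger shape and the leaf edge up close.

```bash
python3 - <<'E'
from h import *
s=cv2.imread("pics/side0.png"); a=cv2.resize(s[0:110,0:110],(400,400),interpolation=2)
p=camera("side"); d=p["color"]; b=cv2.resize(d[170:300,215:355],(400,371),interpolation=2)
w2=cv2.resize(camera("wrist")["color"],(640,400))[:, :]
b=cv2.copyMakeBorder(b,0,29,0,0,0)
sc=cv2.imread("pics/scene0.png"); e=cv2.resize(sc[130:255,200:335],(400,370))
cv2.imwrite("pics/c.png",np.vstack([np.hstack([a,cv2.resize(w2,(400,250),interpolation=3) if 0 else cv2.copyMakeBorder(cv2.resize(w2,(400,250)),0,150,0,0,0)])]))
E
```

```text
(no output)
```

View pics/c.png

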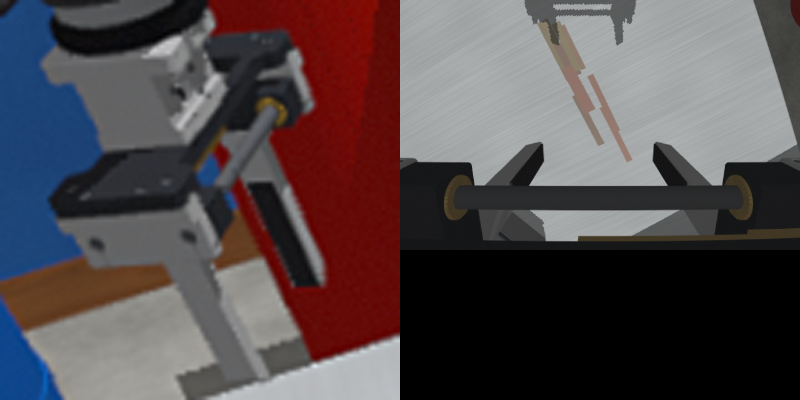

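Request:
send_rows:
  series:
    - [[20,-41,0],-4,0]
    - [[20,-41,0],-4,0]
    - [[20,-41,0],-4,0]
    - [[20,-41,0],-4,0]
    - [[20,-41,0],-4,0]
    - [[20,-41,0],-4,0]
    - [[20,-41,0],-4,0]
    - [[20,-41,0],-4,0]
    - [[20,-41,0],-4,0]
    - [[20,-41,0],-4,0]
    - [[20,-41,0],-4,0]
    - [[20,-41,0],-4,0]

```text
clock: 2.3
eef_pos: [488.0, -2.8, 302.9]
eef_rot: [3.141, 0.0, 1.834]
wrist_force: [0.5, 0.9, -0.3]
finger_gap: 46.7
finger_force: 0.0
```

Request:
send_rows:
  series:
    - [[25,-49,0],-1,0]
    - [[24,-48,0],0,0]
    - [[0,0,-40],0,0]
    - [[0,0,-40],0,0]
    - [[0,0,-20],0,0]
    - [[0,0,0],0,0]
    - [[0,0,0],0,0]

```text
clock: 3.0
eef_pos: [532.9, -90.1, 203.5]
eef_rot: [3.141, 0.0, 1.82]
wrist_force: [0.1, -0.1, 0.4]
finger_gap: 47.0
finger_force: 0.0
```

```bash
cat >> h.py <<'E'
def St(P,o=(503,28),yaw=np.radians(104.3)):
    c,s=np.cos(yaw),np.sin(yaw); d=np.asarray(P[:2])-o; return np.r_[c*d[0]+s*d[1],-s*d[0]+c*d[1],P[2]].round(1)
E
python3 - <<'E'
from h import *
s=read_state(); print(s["clock"],s["eef_pos"],s["eef_rot"],St(s["eef_pos"]),s["wrist_force"],s["finger_gap"])
for c in ["scene","side","wrist"]:
    p=camera(c); cv2.imwrite(f"pics/{c}2.png",p["color"])
    for t in ["stand","spine","leaf_edge"]:
        for r in spot_point(t,p)[:1]: print(c,t,w(p,r["point"]).round(1),round(r["confidence"],2))
p=camera("wrist"); cv2.imwrite("pics/w2.png",draw(p))
E
```

```text
3.0 [532.90746593 -90.1430972  203.52267993] [3.14106200e+00 2.57980751e-04 1.81965195e+00] [-1.219e+02  2.000e-01  2.035e+02] [ 0.13115068 -0.1477783   0.43401061] 46.9782161816604
scene stand [504.2  27.2  -2.7] 0.78
scene leaf_edge [525.9 -69.8  75.3] 0.57
side stand [504.5  27.6   1.4] 0.77
side spine [504.6  24.7  64.6] 0.58
side leaf_edge [530.5 -72.7  74.9] 0.82
wrist stand [505.9  30.6  -1. ] 0.59
wrist leaf_edge [524.3 -69.3  75.4] 0.67
```

View pics/w2.png

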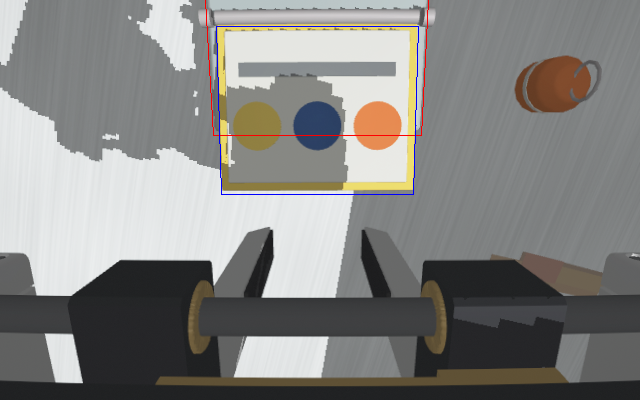

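The wrist picture shows the leaf square to the fingers (edge at row 189, drawn 194), so it sits about 2 mm further +x than I had it. Next I lower the fingers beside the free edge and approach.

Request:
send_rows:
  series:
    - [[0,0,-30],0,0]
    - [[0,0,-28],0,0]
    - [[0,0,0],0,0]
    - [[-2,7,0],0,0]
    - [[-1,3,0],0,0]
    - [[0,0,0],0,0]
    - [[0,0,0],0,0]

```text
clock: 4.35
eef_pos: [529.9, -80.0, 145.6]
eef_rot: [3.14, 0.001, 1.82]
wrist_force: [-0.2, -0.2, 0.5]
finger_gap: 47.3
finger_force: 0.0
```

Request:
send_rows:
  series:
    - [[-0.25,1,0],0,0]
    - [[0,0,0],0,0]
    - [[-0.25,1,0],0,0]
    - [[0,0,0],0,0]

```text
clock: 4.75
eef_pos: [529.1, -78.1, 144.6]
eef_rot: [-3.142, -0.0, 1.82]
wrist_force: [-0.2, 0.3, -0.6]
finger_gap: 46.9
finger_force: 0.0
```

Request:
send_rows:
  series:
    - [[-0.25,1,0],0,0]
    - [[0,0,0],0,0]
    - [[-0.25,1,0],0,0]
    - [[0,0,0],0,0]

```text
clock: 5.15
eef_pos: [528.7, -76.6, 144.7]
eef_rot: [3.141, 0.001, 1.82]
wrist_force: [1.0, -6.1, -0.2]
finger_gap: 47.0
finger_force: 3.1
```

Request:
send_rows:
  series:
    - [[-0.25,1,0],0,0]
    - [[0,0,0],0,0]
    - [[0,0,0],0,0]

```text
clock: 5.45
eef_pos: [528.5, -75.7, 144.8]
eef_rot: [3.141, 0.001, 1.82]
wrist_force: [1.9, -6.8, -0.7]
finger_gap: 47.4
finger_force: 3.3
```

Request:
send_rows:
  series:
    - [[0,0,2],0,0]
    - [[0,0.2,2],0,0]
    - [[0,0.2,2],0,0]
    - [[0,0,0],0,0]

```text
clock: 5.85
eef_pos: [528.4, -75.0, 150.9]
eef_rot: [3.141, 0.001, 1.82]
wrist_force: [-0.6, -5.3, 1.2]
finger_gap: 46.6
finger_force: 2.8
```

```bash
python3 - <<'E'
from h import *
s=read_state(); print(s["clock"],s["eef_pos"],s["eef_rot"],St(s["eef_pos"]),s["wrist_force"],s["finger_gap"])
for c in ["scene","side","wrist"]:
    p=camera(c); cv2.imwrite(f"pics/{c}3.png",p["color"])
    for t in ["stand","spine","leaf_edge"]:
        for r in spot_point(t,p)[:1]: print(c,t,w(p,r["point"]).round(1),round(r["confidence"],2))
d=lambda n:cv2.resize(cv2.imread(n)[170:300,215:355],(400,371),interpolation=2)
cv2.imwrite("pics/c3.png",np.hstack([d("pics/side0.png"),d("pics/side3.png")]))
E
```

```text
5.85 [528.41744387 -74.98647661 150.91929971] [3.14141258e+00 6.24575306e-04 1.81961517e+00] [-106.1    0.8  150.9] [-0.6234572  -5.26699624  1.17436911] 46.60161570765535
scene stand [498.5  29.7  -2. ] 0.97
scene spine [501.4  32.7  67.9] 0.91
scene leaf_edge [524.9 -69.2  84.5] 0.7
side stand [504.8  31.3   1.1] 0.69
side spine [504.1  25.   64.5] 0.66
wrist stand [505.3  30.2  -5.5] 0.6
wrist spine [502.5  32.5  64.2] 0.72
wrist leaf_edge [525.7 -66.7  79.8] 0.78
```

View pics/c3.png

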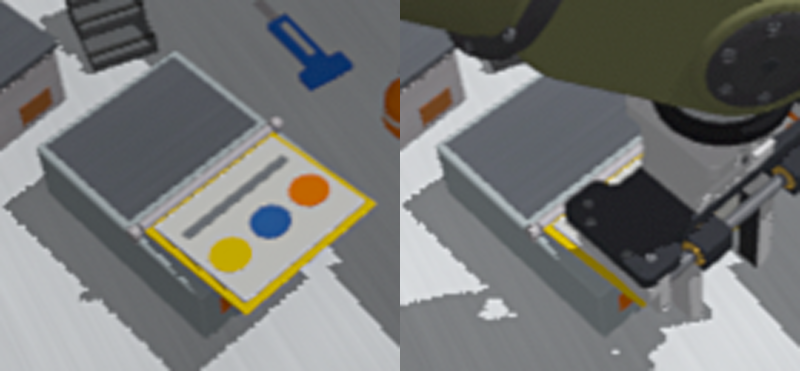

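Request:
send_rows:
  series:
    - [[-0.1,0.4,2.5],0,0]
    - [[-0.1,0.5,2.5],0,0]
    - [[-0.15,0.55,2.5],0,0]
    - [[-0.15,0.6,2.5],0,0]
    - [[-0.2,0.7,2.5],0,0]
    - [[-0.2,0.75,2.5],0,0]
    - [[0,0,0],0,0]

```text
clock: 7.15
eef_pos: [527.5, -71.6, 166.1]
eef_rot: [3.141, 0.001, 1.82]
wrist_force: [0.1, -5.7, 2.2]
finger_gap: 47.1
finger_force: 3.1
```

```bash
cat > look.py <<'E'
from h import *
s=read_state(); print(s["clock"],St(s["eef_pos"]),s["wrist_force"].round(1))
for c in ["scene","side","wrist"]:
    p=camera(c)
    for t in ["stand","spine","leaf_edge"]:
        for r in spot_point(t,p)[:1]: print(c,t,w(p,r["point"]).round(1),St(w(p,r["point"])),round(r["confidence"],2))
E
python3 look.py
```

```text
7.15 [-102.5    0.8  166.1] [ 0.1 -5.7  2.2]
scene stand [500.7  30.5  -5.6] [ 3.   1.6 -5.6] 0.58
scene spine [500.7  31.1  70.3] [ 3.5  1.5 70.3] 0.67
side stand [504.7  30.5   2.7] [ 2.  -2.3  2.7] 0.56
side spine [504.5  25.4  64.7] [-2.9 -0.8 64.7] 0.56
wrist stand [504.9  31.3  -2. ] [ 2.7 -2.6 -2. ] 0.57
wrist spine [500.8  30.9  66. ] [ 3.3  1.4 66. ] 0.63
wrist leaf_edge [527.3 -62.6  96.3] [-93.8  -1.2  96.3] 0.74
```

Request:
send_rows:
  series:
    - [[-0.5,2,5.6],0,0]
    - [[-0.6,2.3,5.5],0,0]
    - [[-0.7,2.6,5.4],0,0]
    - [[-0.7,2.9,5.2],0,0]
    - [[-0.8,3.2,5],0,0]
    - [[-0.9,3.5,4.8],0,0]
    - [[0,0,0],0,0]

```text
clock: 8.45
eef_pos: [523.5, -54.7, 198.1]
eef_rot: [3.14, 0.001, 1.82]
wrist_force: [0.8, -3.1, 2.3]
finger_gap: 47.2
finger_force: 1.9
```

```bash
python3 look.py
```

```text
8.45 [-85.2   0.6 198.1] [ 0.8 -3.1  2.3]
scene stand [502.5  31.2  -2.8] [ 3.2 -0.3 -2.8] 0.63
scene spine [499.   30.7  70.7] [ 3.6  3.2 70.7] 0.9
scene leaf_edge [515.6 -47.1 133.2] [-75.9   6.4 133.2] 0.77
side stand [ 5.068e+02  3.180e+01 -5.000e-01] [ 2.7 -4.6 -0.5] 0.56
side spine [503.5  25.5  67. ] [-2.5  0.2 67. ] 0.67
wrist stand [504.5  28.1  -2.2] [-0.3 -1.4 -2.2] 0.95
wrist spine [498.3  27.5  67.4] [ 0.7  4.7 67.4] 0.8
wrist leaf_edge [518.6 -43.8 127. ] [-73.4   2.6 127. ] 0.93
```

Request:
send_rows:
  series:
    - [[-1,3.8,4.5],0,0]
    - [[-1,4.1,4.3],0,0]
    - [[-1.1,4.3,4],0,0]
    - [[-1.2,4.5,3.8],0,0]
    - [[-1.2,4.7,3.5],0,0]
    - [[-1.3,4.9,3.2],0,0]
    - [[0,0,0],0,0]

```text
clock: 9.75
eef_pos: [516.2, -27.6, 220.6]
eef_rot: [-3.141, -0.001, 1.82]
wrist_force: [0.5, 0.4, -0.3]
finger_gap: 47.3
finger_force: 0.0
```

```bash
python3 look.py
```

```text
9.75 [-57.2   0.9 220.6] [ 0.5  0.4 -0.3]
scene stand [501.9  28.6  -3.3] [ 0.8  0.9 -3.3] 0.97
scene spine [500.8  32.   70.6] [ 4.4  1.1 70.6] 0.65
scene leaf_edge [511.1 -18.7 151. ] [-47.2   3.6 151. ] 0.89
side stand [ 5.043e+02  2.990e+01 -2.000e-01] [ 1.5 -1.7 -0.2] 0.82
side spine [503.   28.9  63.8] [ 0.9 -0.2 63.8] 0.85
side leaf_edge [516.1 -16.3 153.4] [-46.2  -1.8 153.4] 0.52
wrist stand [504.7  30.5  -1.9] [ 2.1 -2.2 -1.9] 0.72
wrist spine [498.9  31.5  64.9] [ 4.4  3.1 64.9] 0.66
wrist leaf_edge [512.8 -15.6 153. ] [-44.7   1.3 153. ] 0.96
```

Request:
send_rows:
  series:
    - [[-1.6,6.2,3.5],0,0]
    - [[-1.6,6.2,3.5],0,0]
    - [[-1.6,6.2,3],0,0]
    - [[-1.6,6.2,3],0,0]
    - [[-1.6,6.2,2],0,0]
    - [[-1.6,6.2,1],0,0]
    - [[-1.6,6.2,0],0,0]
    - [[0,0,0],0,0]

```text
clock: 11.15
eef_pos: [505.1, 15.7, 236.5]
eef_rot: [3.142, -0.0, 1.82]
wrist_force: [0.4, -0.2, -0.7]
finger_gap: 46.8
finger_force: 0.0
```

```bash
python3 look.py
```

```text
11.15 [-12.4   1.  236.5] [ 0.4 -0.2 -0.7]
scene stand [500.6  29.9  -3.4] [ 2.4  1.8 -3.4] 0.63
scene spine [501.1  32.   68.5] [ 4.3  0.9 68.5] 0.66
scene leaf_edge [499.8  27.1 165.5] [-1.000e-01  3.300e+00  1.655e+02] 0.87
side stand [506.1  28.    0.6] [-0.7 -3.   0.6] 0.86
side spine [502.8  26.7  66.4] [-1.2  0.6 66.4] 0.62
side leaf_edge [503.1  25.5 163.7] [ -2.4   0.5 163.7] 0.95
wrist stand [507.1  31.2  -1.4] [ 2.1 -4.7 -1.4] 0.56
wrist spine [500.4  32.6  64. ] [ 5.1  1.4 64. ] 0.82
wrist leaf_edge [503.4  26.9 163.4] [-1.100e+00 -1.000e-01  1.634e+02] 0.9
```

Request:
send_rows:
  series:
    - [[-1.7,6.6,-0.3],0,0]
    - [[-1.7,6.6,-0.3],0,0]
    - [[-1.7,6.6,-0.3],0,0]
    - [[-1.8,7.1,-2],0,0]
    - [[-1.8,7.1,-2.2],0,0]
    - [[-1.8,7.1,-2.5],0,0]
    - [[0,0,0],0,0]

```text
clock: 12.45
eef_pos: [494.4, 57.0, 228.4]
eef_rot: [-3.141, -0.0, 1.82]
wrist_force: [0.3, 0.6, -0.9]
finger_gap: 47.1
finger_force: 0.0
```

```bash
python3 look.py
```

```text
12.45 [ 30.2   1.2 228.4] [ 0.3  0.6 -0.9]
scene stand [502.9  31.2  -2.4] [ 3.2 -0.7 -2.4] 0.67
scene spine [502.8  31.   70. ] [ 3.  -0.5 70. ] 0.91
scene leaf_edge [487.4  76.9 151.7] [ 51.2   3.  151.7] 0.57
side stand [505.1  32.2   0.7] [ 3.5 -3.1  0.7] 0.64
side spine [502.6  27.1  64.4] [-0.8  0.6 64.4] 0.57
side leaf_edge [491.8  80.7 148.2] [ 53.8  -2.2 148.2] 0.73
wrist stand [502.8  32.7  -3.4] [ 4.6 -0.9 -3.4] 0.74
wrist spine [500.5  29.5  65.6] [ 2.1  2.1 65.6] 0.59
wrist leaf_edge [490.2  80.4 147.5] [ 53.9  -0.5 147.5] 0.95
```

Request:
send_rows:
  series:
    - [[-1.6,6.3,-3.5],0,0]
    - [[-1.6,6.3,-4],0,0]
    - [[-1.6,6.3,-4.5],0,0]
    - [[-1.3,5,-5.5],0,0]
    - [[-1.3,5,-6],0,0]
    - [[-1.3,5,-6.5],0,0]
    - [[0,0,0],0,0]

```text
clock: 13.75
eef_pos: [485.6, 90.6, 197.8]
eef_rot: [-3.14, -0.0, 1.82]
wrist_force: [0.2, 0.2, -0.0]
finger_gap: 47.0
finger_force: 0.0
```

```bash
python3 look.py
```

```text
13.75 [ 64.9   1.4 197.8] [ 0.2  0.2 -0. ]
scene stand [502.   28.8  -2.3] [ 1.   0.8 -2.3] 0.93
scene spine [502.9  31.8  69.7] [ 3.7 -0.8 69.7] 0.55
scene leaf_edge [478.3 117.2 102.2] [ 92.6   1.9 102.2] 0.91
side stand [506.7  30.5  -1. ] [ 1.5 -4.2 -1. ] 0.74
side spine [503.9  28.5  69.1] [ 0.2 -1.  69.1] 0.84
side leaf_edge [478.9 115.  105.6] [ 90.3   1.9 105.6] 0.88
wrist stand [503.1  29.   -1.2] [ 0.9 -0.3 -1.2] 0.69
wrist spine [500.7  30.6  66. ] [ 3.1  1.5 66. ] 0.81
wrist leaf_edge [477.7 117.2 103.3] [ 92.7   2.4 103.3] 0.82
```

Request:
send_rows:
  series:
    - [[-0.8,3,-6],0,0]
    - [[-0.8,3,-6],0,0]
    - [[-0.7,2.6,-6],0,0]
    - [[-0.4,1.6,-5],0,0]
    - [[-0.3,1,-4],0,0]
    - [[-0.2,0.8,-3],0,0]
    - [[0,0,-1],0,0]
    - [[0,0,0],0,0]

```text
clock: 15.15
eef_pos: [482.8, 102.0, 167.8]
eef_rot: [-3.141, -0.0, 1.82]
wrist_force: [-1.1, -0.5, -0.0]
finger_gap: 47.3
finger_force: 0.0
```

Request:
send_rows:
  series:
    - [[0,0,-1],0,0]
    - [[0,0,0],0,0]

```text
clock: 15.35
eef_pos: [482.9, 102.0, 166.9]
eef_rot: [3.141, 0.0, 1.82]
wrist_force: [-0.0, 0.2, -0.1]
finger_gap: 47.2
finger_force: 0.0
```

Request:
send_rows:
  series:
    - [[0,0,-1],0,0]
    - [[0,0,0],0,0]

```text
clock: 15.55
eef_pos: [482.9, 102.0, 165.8]
eef_rot: [3.142, 0.0, 1.82]
wrist_force: [-0.4, 1.0, -0.9]
finger_gap: 47.3
finger_force: 0.0
```

Request:
send_rows:
  series:
    - [[0,0,-1],0,0]
    - [[0,0,0],0,0]

```text
clock: 15.75
eef_pos: [482.9, 102.0, 165.3]
eef_rot: [3.141, 0.0, 1.82]
wrist_force: [-4.4, 0.6, 7.1]
finger_gap: 47.1
finger_force: 3.5
```

Request:
send_rows:
  series:
    - [[0,0,5],0,0]
    - [[0,0,30],0,0]
    - [[0,0,45],0,0]
    - [[0,-20,40],0,0]
    - [[-20,-40,0],0,0]
    - [[-20,-40,0],0,0]
    - [[-20,-40,0],0,0]
    - [[-20,-40,0],0,0]
    - [[0,-45,0],0,0]
    - [[0,-45,0],0,0]
    - [[0,0,0],0,0]

```text
clock: 16.85
eef_pos: [402.3, -171.8, 285.0]
eef_rot: [3.142, 0.001, 1.815]
wrist_force: [-0.4, 0.7, 0.2]
finger_gap: 47.0
finger_force: 0.0
```

```bash
python3 look.py; python3 - <<'E'
from h import *
a=[draw(camera(c),a=3.14,o=(502.5,30)) for c in("scene","side")]
b=[cv2.resize(a[0][60:270,180:390],(400,400)),cv2.resize(a[1][120:330,160:370],(400,400))]
cv2.imwrite("pics/f.png",np.hstack(b))
E
```

```text
16.85 [-168.7  146.9  285. ] [-0.4  0.7  0.2]
scene stand [501.2  29.3  -1.1] [ 1.7  1.4 -1.1] 0.63
scene spine [501.3  33.2  69.4] [ 5.4  0.4 69.4] 0.69
scene leaf_edge [472.8 123.7  64.2] [100.2   5.7  64.2] 0.65
wrist stand [503.6  31.2  -2.8] [ 2.9 -1.4 -2.8] 0.94
```

View pics/f.png

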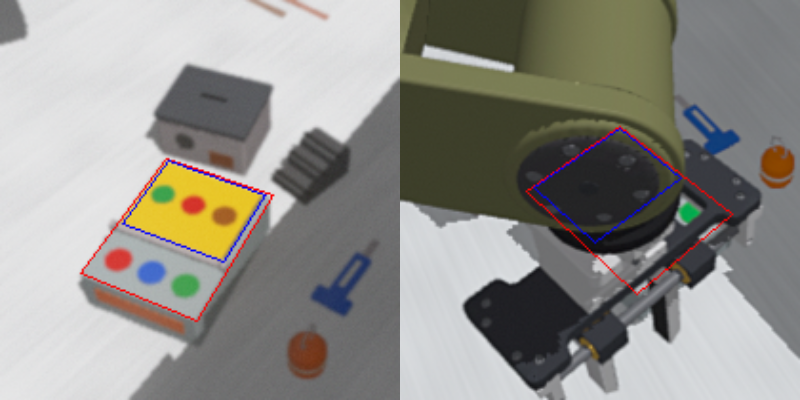

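The scene crop shows the leaf flat on the left, with its yellow back filling the drawn outline (125–265, 160–262). The samples are uncovered, the stand and other things are where they were, and the arm is clear.

```bash
python3 -c "
from cell import *
print(sign_off())"
```

```text
the job is handed in; nothing more can be done
None
```

The leaf is turned over and lies flat on the left-hand side with the samples showing, the stand and other things show no movement in the camera views, the arm is clear, and the job is handed in at about 17 s.

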